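# Stack settlement tiles on the sloping drying rack

### The job

Stack the two terracotta settlement tiles flat on the sloping drying rack, one on top of the other, each with a short end resting against the blue backstop, squared up and centred across the width of the shelf. Leave the white tile where it lies.

Things in the scene. Friction and masses are not known exactly. Their poses are not given: they have to be found in the camera images.
- tile_a: Red-brown terracotta flat tile, 90 mm (its x) by 50 mm (its y), 12 mm thick (its z), about 0.11 kg. It starts lying flat on the bench, free on all sides. Origin: centre of its underside. Alike tile_b; either may go underneath.
- tile_b: Red-brown terracotta flat tile, 90 mm (its x) by 50 mm (its y), 12 mm thick (its z), about 0.11 kg. It starts lying flat on the bench, free on all sides. Origin: centre of its underside. Alike tile_a.
- tile_white: Glazed white flat tile, 90 mm (its x) by 50 mm (its y), 12 mm thick (its z), about 0.11 kg. It starts lying flat on the bench, free on all sides. Origin: centre of its underside. Not part of the job: it must stay where it is. Glass dishes up to 65 mm high stand farther out and to the sides.
- shelf: Fixed sloping shelf: bare grey plate 150 mm along the slope, 130 wide, tilted 15 degrees, sides open; blue backstop 34 mm high, 6 thick, square to the plate, across its lower end, away from the robot. Origin: on the plate at the foot of the backstop, mid-width, 30 mm above the bench. x: down the slope into the backstop (plate spans x -150 to 0 mm); y: across; z: out of the plate. Tiles do not slide by themselves.
Things that resemble listed ones, but are neither listed nor needed, are in the scene too. What is shaped like the tile_a but turquoise is not meant.

How it is judged:
On the way:
1. one terracotta tile lies on the shelf against the backstop, let go (((x of tile_a in the frame of shelf between -0.055 and -0.038 m and y of tile_a in the frame of shelf between -0.018 and 0.018 m and z of tile_a in the frame of shelf between -0.005 and 0.005 m and angle between the x axis of tile_a and the x axis of shelf, either way round below 0.18 rad and angle between the z axis of tile_a and the z axis of shelf, either way round below 0.12 rad and linear speed of tile_a below 0.02 m/s and contact force between tile_a and the fingers below 0.05 N) or (x of tile_b in the frame of shelf between -0.055 and -0.038 m and y of tile_b in the frame of shelf between -0.018 and 0.018 m and z of tile_b in the frame of shelf between -0.005 and 0.005 m and angle between the x axis of tile_b and the x axis of shelf, either way round below 0.18 rad and angle between the z axis of tile_b and the z axis of shelf, either way round below 0.12 rad and linear speed of tile_b below 0.02 m/s and contact force between tile_b and the fingers below 0.05 N))), for 0.2 s.
At the end, for the whole second after the job is handed in: One terracotta tile lies flat on the shelf and the other flat on top of it, in either order, long sides along the slope within 10 degrees; each tile's lower end is within 10 mm of the backstop and its centre within 18 mm of the middle of the shelf's width; both released and at rest (((x of tile_a in the frame of shelf between -0.055 and -0.038 m and y of tile_a in the frame of shelf between -0.018 and 0.018 m and z of tile_a in the frame of shelf between -0.005 and 0.005 m and angle between the x axis of each of tile_a, tile_b and the x axis of shelf, either way round below 0.18 rad and angle between the z axis of each of tile_a, tile_b and the z axis of shelf, either way round below 0.12 rad and linear speed of each of tile_a, tile_b below 0.02 m/s and contact force between each of tile_a, tile_b and the fingers below 0.05 N and x of tile_b in the frame of shelf between -0.055 and -0.038 m and y of tile_b in the frame of shelf between -0.018 and 0.018 m and z of tile_b in the frame of shelf between 0.007 and 0.017 m) or (x of tile_b in the frame of shelf between -0.055 and -0.038 m and y of tile_b in the frame of shelf between -0.018 and 0.018 m and z of tile_b in the frame of shelf between -0.005 and 0.005 m and angle between the x axis of each of tile_b, tile_a and the x axis of shelf, either way round below 0.18 rad and angle between the z axis of each of tile_b, tile_a and the z axis of shelf, either way round below 0.12 rad and linear speed of each of tile_b, tile_a below 0.02 m/s and contact force between each of tile_b, tile_a and the fingers below 0.05 N and x of tile_a in the frame of shelf between -0.055 and -0.038 m and y of tile_a in the frame of shelf between -0.018 and 0.018 m and z of tile_a in the frame of shelf between 0.007 and 0.017 m))); the robot touches nothing.
It fails at once if the white tile was moved by more than 15 mm (distance of tile_white from where it was at the start of the episode above 0.015 m).
It also fails if it takes over 58 s, if anything falls off the work surface, if the arm or the gripper's body presses on something with over 40 N, if the wrist force passes 120 N, or if a joint passes its speed limit or range.

### The arm

A 6-joint arm with a two-finger parallel gripper is mounted at the origin on the work surface. World frame = base frame: x ahead of the robot, y to its left, z up, the work surface at z = 0. Lengths are in m, angles in rad, forces in N, time in s.
With the tool pointing down it reaches from about 0.325 to 0.9 m from the base axis. Payload 3.5 kg.
Tool frame: the origin (TCP) lies at the very end of the fingers, on their centre line; the grasp point (between the pads) lies 19 mm behind it; z points along the fingers, y is the line along which they close (so a half turn about z gives the same grasp; the last joint's range is limited). The gripper opens to 85 mm and grips with 20 to 120 N. Pads are 22 mm wide; open, the fingers measure 114 mm over their backs; the gripper's body (76 mm by 85 mm) begins 54 mm behind the grasp point. The pads swing forward as they close: fully open they stand 13 mm farther back than shut.
Start: joints at [-1.343, 0.276, -0.026, 1.268, 0, 1.467], TCP at [0.203, -0.591, 0.231] pointing down, gripper open.
Joint ranges: [-3.12, 3.12], [-0.85, 1.88], [-1.08, 1.24], [-1.95, 2.15], [-1.57, 1.53], [-3.14, 3.14]. Speed limits (rad/s): [2.57, 2.57, 3.14, 3.14, 3.14, 3.14].

### API

Orientations are given as a 3x3 rotation matrix whose columns are the frame's x, y, z axes.
In Python, from bench import manip gives the robot as it stands.
- The arm moves only by the tool carry_out, never from a script. Its argument "rows" is text: rows parted by semicolons, each of 7 numbers parted by spaces: the shift along the tool's x, y, z in mm, then the turn, a rotation vector about the tool's x, y, z in degrees, then the opening in per cent of the stroke, from 0 (shut) to 100 (fully open). A call has 1 to 20 rows; each row is the pose to reach, as a shift and turn from the pose commanded when the call began, along the tool's axes at that moment; what a row does not reach only later rows make up. A row lasts 1/10 s, in which the tool goes at most 50 mm and 8.59 degrees, less where a joint would pass 70% of its speed; a pose out of reach is approached as far as the arm can. A call with a gripper value outside its range is refused whole. The fingers move at their own pace and stop on an object; "force" is the grip in N (left out, the last holds). Time passes only in rows, so rows that repeat a pose let the fingers close. It gives the time, the measured TCP pose, the force, the opening and the grip force at its end, in the units of the state.
- manip.get_obs(): the state, without advancing time (a new reading comes with each control period).
- manip.snapshot(name): name is "scene" or "top" or "wrist"; returns the picture (480x640x3 uint8, red, green, blue); there is no depth.
- manip.camera_params(name): a dict with "fx", "fy", "cx", "cy" (pixels), "R" (3x3) and "t" (3): a world point X has camera coordinates R X + t; the wrist camera has in their place "T_tool_cam" (4x4, takes a point from camera to tool coordinates, whose origin is the TCP and whose axes are the flange's). Camera axes: x right, y down, z forward; pixel columns grow to the right and rows downward; lengths in m; the calibration is good to about 2 mm. A picture is of the moment at which its call begins: read the wrist's pose just before it. camera_params takes no time and is no camera call.
- manip.sign_off(): hands the job in; it is judged then, once.
The state is a dict: "t": time; "joint_pos": joint angles; "qvel": joint speeds; "tau": joint torques, N m; "position": TCP position; "tcp_rot": TCP orientation; "force": force on the tool from outside, world axes, zero at the start; "moment": the same for the moment, N m; "grip_width": finger opening in m; "gripper_force": force on a finger pad.
Only numpy, scipy, OpenCV 4.12 (cv2) and the standard library are available. Lean on these libraries where they do the work, as an engineer would, in place of code of your own. Each camera call takes 0.05 s, during which the arm holds its last target. There are 200 camera calls.

## Working session

There is one attempt and no reset: what is moved stays moved. The work goes in short steps, Python scripts to look and compute and a tool call to move; the robot and the scene stay as the last step left them, time stands still between calls to the robot, and variables do not carry over. Pictures are saved under pics/ and viewed, at most 10 in all, crops included, and the job is handed in when it is done.

Besides the shell and the picture viewer there is one more tool, called after "Call:" as a command line: name --argument value ..., lists and objects as JSON in quotes. carry_out: Moves the arm, as the interface text tells. Its arguments: {"type":"object","properties":{"rows":{"type":"string"},"force":{"type":"number"}},"required":["rows"]}

```bash
mkdir -p pics; ls; python3 - <<'E'
from bench import manip
import cv2,numpy as np
for n in ("scene","top"):
    im=manip.snapshot(n); cv2.imwrite(f"pics/{n}0.png",im[:,:,::-1])
    p=manip.camera_params(n); print(n,{k:np.round(v,3).tolist() for k,v in p.items()})
p=manip.camera_params("wrist"); print({k:np.round(v,4).tolist() for k,v in p.items()})
o=manip.get_obs(); print(o["t"],o["position"],o["tcp_rot"])
E
```

```text
pics
scene {'fx': 450.169, 'fy': 450.169, 'cx': 318.931, 'cy': 238.641, 'R': [[-0.392, 0.92, 0.016], [0.503, 0.229, -0.834], [-0.771, -0.318, -0.552]], 't': [0.276, -0.245, 1.313]}
top {'fx': 574.56, 'fy': 574.56, 'cx': 321.86, 'cy': 241.068, 'R': [[0.008, -1.0, 0.028], [-0.988, -0.012, -0.153], [0.153, -0.026, -0.988]], 't': [-0.071, 0.563, 1.202]}
{'fx': 338.8051, 'fy': 338.8051, 'cx': 321.3867, 'cy': 245.4584, 'T_tool_cam': [[0.001, -0.9512, -0.3087, 0.0788], [1.0, 0.0011, -0.0001, 0.0002], [0.0004, -0.3087, 0.9512, -0.1436], [0.0, 0.0, 0.0, 1.0]]}
0.1 [ 0.20283654 -0.59042492  0.23025845] [[ 9.45779380e-01  3.24809421e-01 -4.52733485e-04]
 [ 3.24809664e-01 -9.45777318e-01  1.98676301e-03]
 [ 2.17134281e-04 -2.02609170e-03 -9.99997924e-01]]
```

View pics/scene0.png

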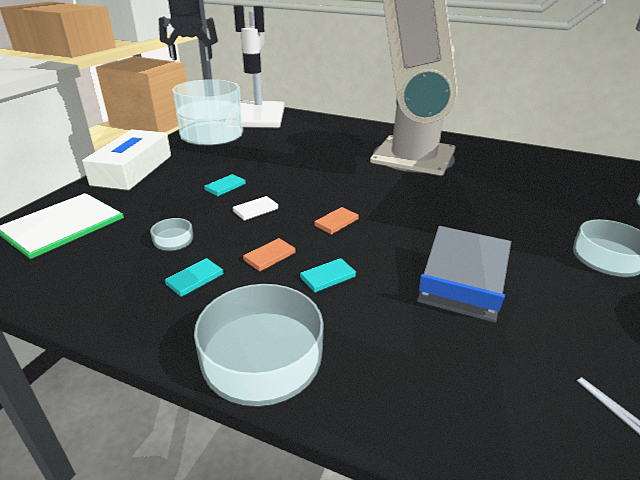

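View pics/top0.png

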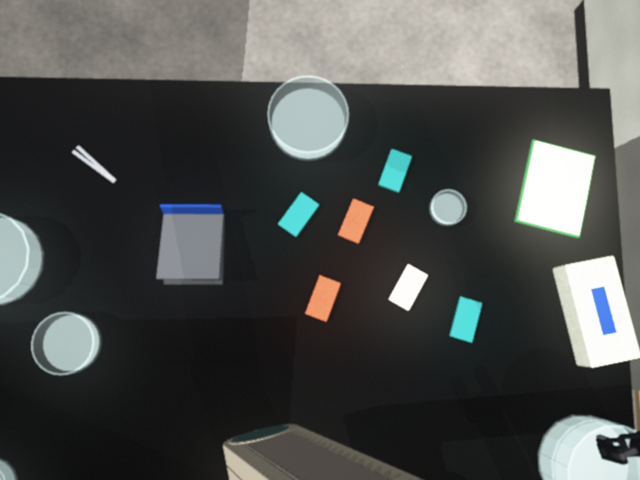

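Candidates in the top picture are terracotta at (356,221) and (322,298), turquoise at (299,214), (395,171) and (466,319), and white at (408,287). The shelf's plate is near (192,245), with its blue backstop at (192,209). I choose the two terracotta tiles. Next I measure them from both fixed views.

```bash
cat > h.py <<'E'
import cv2,numpy as np
from bench import manip
def ray(n,uv,obs=None):
    p=manip.camera_params(n)
    d=np.array([(uv[0]-p["cx"])/p["fx"],(uv[1]-p["cy"])/p["fy"],1.])
    if n=="wrist":
        T=np.array(p["T_tool_cam"]);R=np.array(obs["tcp_rot"])
        return R@T[:3,3]+obs["position"],R@T[:3,:3]@d
    R=np.array(p["R"]);return -R.T@np.array(p["t"]),R.T@d
def onz(n,uv,z,obs=None):
    o,d=ray(n,uv,obs);return o+d*(z-o[2])/d[2]
def tri(rs):
    A=np.zeros((3,3));b=np.zeros(3)
    for o,d in rs:
        d=d/np.linalg.norm(d);P=np.eye(3)-np.outer(d,d);A+=P;b+=P@o
    x=np.linalg.solve(A,b)
    return x,max(np.linalg.norm(np.cross(x-o,d/np.linalg.norm(d))) for o,d in rs)
def blobs(im,lo,hi,amin=150):
    hsv=cv2.cvtColor(im,cv2.COLOR_RGB2HSV)
    m=cv2.inRange(hsv,lo,hi);cs,_=cv2.findContours(m,cv2.RETR_EXTERNAL,cv2.CHAIN_APPROX_NONE)
    return [c for c in cs if cv2.contourArea(c)>amin]
OR=((3,90,150),(18,255,255)) # bright top faces
def quad(c):
    return cv2.boxPoints(cv2.minAreaRect(c))
E
python3 - <<'E'
from h import *
for n in ("scene","top"):
    im=cv2.imread(f"pics/{n}0.png")[:,:,::-1].copy()
    hsv=cv2.cvtColor(im,cv2.COLOR_RGB2HSV)
    for c in blobs(im,(3,90,60),(18,255,255)):
        M=cv2.moments(c);x,y=M["m10"]/M["m00"],M["m01"]/M["m00"]
        m=np.zeros(im.shape[:2],np.uint8);cv2.drawContours(m,[c],-1,255,-1)
        print(n,round(x,1),round(y,1),cv2.contourArea(c),np.percentile(hsv[m>0][:,2],[5,15,30,60,90]))
        if n=="top":
            q=np.array([onz("top",p,0.012) for p in quad(c)])[:,:2]
            (cx,cy),s,a=cv2.minAreaRect(np.float32(q*1000));print("  ctr",cx,cy,s,a)
            e=[q[1]-q[0],q[2]-q[1]];l=max(e,key=np.linalg.norm);print("  long axis deg",np.degrees(np.arctan2(l[1],l[0])))
    for c in blobs(im,(105,150,60),(125,255,255)): print(n,"blue",quad(c).round(1).tolist())
    cv2.imwrite(f"pics/{n}_c.png",cv2.resize(im[215:330,400:525] if n=="scene" else im[190:300,140:240],None,fx=5,fy=5,interpolation=2)[:,:,::-1])
a=cv2.imread("pics/scene_c.png");b=cv2.imread("pics/top_c.png")
h=max(a.shape[0],b.shape[0]);w=np.zeros((h,a.shape[1]+b.shape[1],3),np.uint8);w[:a.shape[0],:a.shape[1]]=a;w[:b.shape[0],a.shape[1]:]=b
cv2.imwrite("pics/shelf.png",cv2.resize(w,None,fx=.7,fy=.7))
E
```

```text
scene 269.0 254.1 919.0 [119.75 205.5  232.   235.   243.  ]
scene 336.0 220.1 664.0 [107.6 168.  231.  235.  244. ]
scene 140.7 92.6 5048.5 [145. 157. 162. 169. 213.]
scene 58.7 28.4 4968.5 [141. 145. 149. 191. 202.]
scene blue [[416.6000061035156, 290.8999938964844], [420.8999938964844, 273.20001220703125], [505.0, 294.0], [500.6000061035156, 311.70001220703125]]
top 322.5 298.0 1046.0 [ 88.  179.2 239.  241.  242. ]
  ctr 442.363037109375 -69.26887512207031 (55.952186584472656, 95.7686996459961) 69.98001098632812
  long axis deg -19.983040544806276
top 355.4 220.6 988.0 [ 87.7 170.1 238.  241.  242. ]
  ctr 616.1393432617188 -141.27114868164062 (56.259300231933594, 96.54235076904297) 67.76754760742188
  long axis deg -21.92446129428191
top blue [[591.5, 289.8999938964844], [602.9000244140625, 286.8999938964844], [615.0, 331.20001220703125], [603.5999755859375, 334.29998779296875]]
top blue [[158.8000030517578, 212.1999969482422], [159.0, 202.6999969482422], [223.1999969482422, 204.10000610351562], [223.0, 213.60000610351562]]
```

View pics/shelf.png

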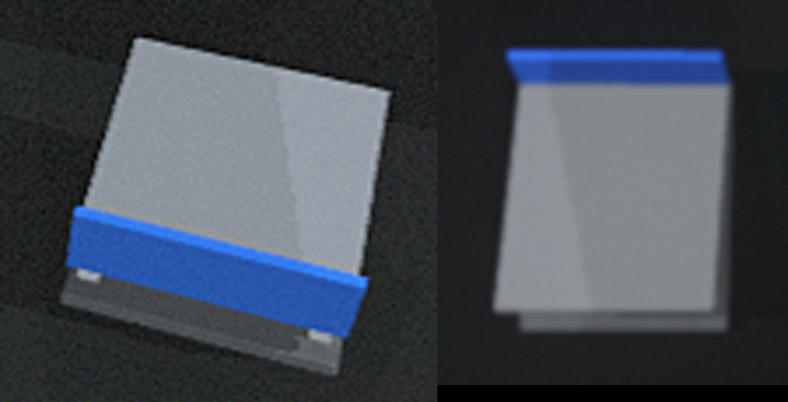

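The shelf crops show the plate's upper corners at scene (438,226) and (511,241) and top (219,279) and (157,279). The backstop's inner top edge is at scene (422,274) and (505,295) and top (222,206) and (160,206). Next I triangulate these and the tile centres.

```bash
python3 - <<'E'
from h import *
pts={"upR":((438.3,225.9),(219.4,278.9)),"upL":((511.4,241.3),(156.6,278.9)),"bsR":((421.7,274.1),(222,206)),"bsL":((505.1,294.7),(160.3,206)),
"tNear":((336,219),(322.5,298)),"tFar":((269,253),(355.4,220.6))}
for k,(s,t) in pts.items():
    x,e=tri([ray("scene",s),ray("top",t)]);print(k,x.round(4),round(e,4))
for k,u in (("footR",(224,214.3)),("footL",(163.4,214.3))): print(k,onz("top",u,.03).round(4))
for k,u in (("white",(408,287)),("turq1",(299,214)),("turq2",(395,171)),("turq3",(466,319))): print(k,onz("top",u,.012).round(4))
E
```

```text
upR [0.4771 0.1501 0.0647] 0.0006
upL [0.4757 0.2818 0.0648] 0.0013
bsR [0.6342 0.1517 0.0605] 0.0017
bsL [0.6326 0.2829 0.0607] 0.0012
tNear [ 0.4426 -0.0697  0.0062] 0.0007
tFar [ 0.6171 -0.1424  0.0059] 0.0006
footR [0.6225 0.1497 0.03  ]
footL [0.6207 0.2819 0.03  ]
white [ 0.4681 -0.2575  0.012 ]
turq1 [ 0.629  -0.0148  0.012 ]
turq2 [ 0.7317 -0.2318  0.012 ]
turq3 [ 0.3991 -0.3843  0.012 ]
```

```bash
cat >> h.py <<'E'
from scipy.spatial.transform import Rotation as Ro
def down(yaw): # tool x at yaw (deg), z down
    c,s=np.cos(np.radians(yaw)),np.sin(np.radians(yaw));return np.array([[c,s,0],[s,-c,0],[0,0,-1.]])
def rel(p,R):
    o=manip.get_obs();R0=np.array(o["tcp_rot"])
    print("move mm",(1000*R0.T@(np.array(p)-o["position"])).round(1),"deg",np.degrees(Ro.from_matrix(R0.T@R).as_rotvec()).round(2))
E
python3 - <<'E'
from h import *
rel([.4426,-.0697,.16],down(-20))
E
```

```text
move mm [ 395.9 -414.5   71.2] deg [-1.200e-01  3.000e-02  3.895e+01]
```

Call:
carry_out --rows "396 -414 71 0 0 39 100; 396 -414 71 0 0 39 100; 396 -414 71 0 0 39 100; 396 -414 71 0 0 39 100; 396 -414 71 0 0 39 100; 396 -414 71 0 0 39 100; 396 -414 71 0 0 39 100; 396 -414 71 0 0 39 100; 396 -414 71 0 0 39 100; 396 -414 71 0 0 39 100; 396 -414 71 0 0 39 100; 396 -414 71 0 0 39 100; 396 -414 71 0 0 39 100; 396 -414 71 0 0 39 100; 396 -414 71 0 0 39 100" --force 40

```text
t: 1.6
position: [0.4388, -0.0831, 0.1604]
tcp_rot: [[0.944, -0.331, 0.003], [-0.331, -0.944, 0.008], [-0.0, -0.009, -1.0]]
force: [-0.4, -0.1, 0.3]
grip_width: 0.0854
gripper_force: 0.0
```

```bash
cat >> h.py <<'E'
def tilefind(im,o,zs,zb=0.012):
    for c in blobs(im,*OR):
        M=cv2.moments(c);q=np.array([onz("wrist",p,zs,o) for p in quad(c)])[:,:2]
        (cx,cy),s,a=cv2.minAreaRect(np.float32(q*1000))
        e=[q[1]-q[0],q[2]-q[1]];l=max(e,key=np.linalg.norm)
        if l[0]<0:l=-l
        print("px",round(M["m10"]/M["m00"],1),round(M["m01"]/M["m00"],1),"ctr",round(cx,1),round(cy,1),"size",np.round(s,1),"axis",round(np.degrees(np.arctan2(l[1],l[0])),2))
E
python3 - <<'E'
from h import *
o=manip.get_obs();im=manip.snapshot("wrist");cv2.imwrite("pics/w1.png",im[:,:,::-1])
print(o["t"],o["position"].round(4),np.round(o["tcp_rot"],3).tolist())
tilefind(im,o,.012)
E
```

```text
1.6 [ 0.4388 -0.0831  0.1604] [[0.944, -0.331, 0.003], [-0.331, -0.944, 0.008], [-0.0, -0.009, -1.0]]
px 305.9 225.7 ctr 443.6 -68.4 size [54.2 91.3] axis -18.53
px 315.8 24.3 ctr 588.5 -130.0 size [51.9 33.2] axis 70.6
```

View pics/w1.png

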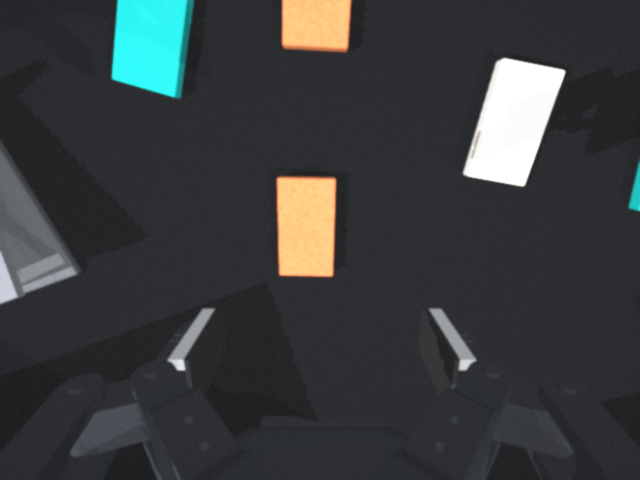

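The wrist picture shows the near terracotta tile at (306,226), square to the tool. The far one is at (316,24), turquoise at (152,45) and white at (515,120). I go lower and look again.

```bash
python3 - <<'E'
from h import *
rel([.4435,-.0688,.07],down(-19.3))
E
```

```text
move mm [ -0.4 -14.4  90.6] deg [-0.5  -0.01 -0.03]
```

Call:
carry_out --rows "0 0 0 0 0 0 100; 0 0 0 0 0 0 100"

```text
t: 1.85
position: [0.439, -0.0831, 0.1605]
tcp_rot: [[0.944, -0.331, 0.003], [-0.331, -0.944, 0.008], [0.0, -0.009, -1.0]]
force: [0.3, 0.5, 0.5]
grip_width: 0.085
gripper_force: 0.0
```

```bash
python3 - <<'E'
from h import *
o=manip.get_obs();print(o["position"].round(4))
rel([.4435,-.0688,.07],down(-19.3))
E
```

```text
[ 0.439  -0.0831  0.1605]
move mm [ -0.5 -14.1  90.6] deg [-0.52 -0.02 -0.  ]
```

Call:
carry_out --rows "0 -14 45 -0.5 0 0 100; 0 -14 91 -0.5 0 0 100; 0 -14 91 -0.5 0 0 100; 0 -14 91 -0.5 0 0 100"

```text
t: 2.25
position: [0.4399, -0.0775, 0.0693]
tcp_rot: [[0.948, -0.318, 0.0], [-0.318, -0.948, 0.008], [-0.003, -0.008, -1.0]]
force: [0.5, -0.2, 0.5]
grip_width: 0.0855
gripper_force: 0.0
```

```bash
python3 - <<'E'
from h import *
o=manip.get_obs();im=manip.snapshot("wrist");cv2.imwrite("pics/w2.png",im[:,:,::-1])
print(o["t"],o["position"].round(4),np.round(o["tcp_rot"],3).tolist())
tilefind(im,o,.012)
for c in blobs(im,*OR): print(quad(c).round(1).tolist())
im=cv2.imread("pics/w1.png")[:,:,::-1].copy()
for c in blobs(im,*OR): print(quad(c).round(1).tolist())
E
```

```text
2.25 [ 0.4399 -0.0775  0.0693] [[0.948, -0.318, 0.0], [-0.318, -0.948, 0.008], [-0.003, -0.008, -1.0]]
px 307.3 258.5 ctr 444.0 -68.1 size [57.2 91.5] axis -22.93
px 334.8 3.0 ctr 573.7 -124.5 size [48.7  3.9] axis 71.38
[[262.5, 326.20001220703125], [266.1000061035156, 191.39999389648438], [350.6000061035156, 193.60000610351562], [346.8999938964844, 328.5]]
[[278.0, 0.0], [374.0, 0.0], [374.0, 9.0], [278.0, 9.0]]
[[277.0, 177.0], [335.0, 177.0], [335.0, 276.0], [277.0, 276.0]]
[[282.0, 0.0], [350.0, 0.0], [350.0, 51.0], [282.0, 51.0]]
```

View pics/w2.png

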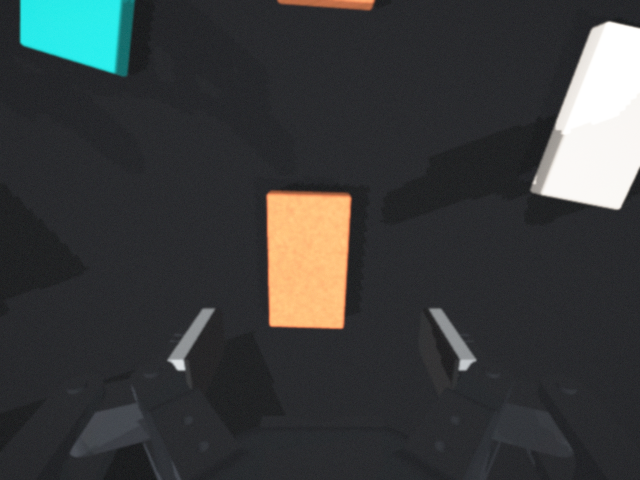

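The picture shows the tile at (307,258), upright between the fingers, which stand at x = 195 and 450. The arm ended short in y, so I check the joints.

```bash
python3 - <<'E'
from h import *
o=manip.get_obs();print(o["joint_pos"].round(3),o["position"].round(4))
rel([.4438,-.0688,.003],down(-19.6))
E
```

```text
[-0.324  0.116 -0.598  0.855  0.008  3.141] [ 0.4418 -0.078   0.0708]
move mm [-1.1 -8.9 67.8] deg [-0.45 -0.07  1.07]
```

Joint 6 is at its limit, so I turn half round to the equivalent grasp.

Call:
carry_out --rows "-1 -9 0 -0.4 0 -150 100; -1 -9 0 -0.4 0 -150 100; -1 -9 0 -0.4 0 -150 100; -1 -9 0 -0.4 0 -150 100; -1 -9 0 -0.4 0 -150 100; -1 -9 0 -0.4 0 -150 100; -1 -9 0 -0.4 0 -150 100; -1 -9 0 -0.4 0 -150 100; -1 -9 0 -0.4 0 -150 100; -1 -9 0 -0.4 0 -150 100; -1 -9 0 -0.4 0 -150 100; -1 -9 0 -0.4 0 -150 100; -1 -9 0 0 0 -179 100; -1 -9 0 0 0 -179 100; -1 -9 0 0 0 -179 100; -1 -9 0 0 0 -179 100; -1 -9 0 0 0 -179 100; -1 -9 0 0 0 -179 100; -1 -9 0 0 0 -179 100; -1 -9 0 0 0 -179 100"

```text
t: 4.3
position: [0.4456, -0.0696, 0.0727]
tcp_rot: [[-0.897, 0.443, 0.009], [0.443, 0.897, 0.006], [-0.005, 0.009, -1.0]]
force: [-0.5, -0.4, -0.3]
grip_width: 0.0856
gripper_force: 0.0
```

```bash
python3 - <<'E'
from h import *
o=manip.get_obs();im=manip.snapshot("wrist");cv2.imwrite("pics/w3.png",im[:,:,::-1])
print(o["t"],o["position"].round(4),o["joint_pos"].round(3))
tilefind(im,o,.012)
for c in blobs(im,*OR): print(quad(c).round(1).tolist())
rel([.4438,-.0688,.003],down(160.4))
E
```

```text
4.3 [ 0.4456 -0.0696  0.0727] [-0.304  0.114 -0.596  0.855  0.008  0.155]
px 320.0 254.4 ctr 442.6 -69.6 size [57.4 92.7] axis -18.35
[[270.8999938964844, 193.10000610351562], [354.20001220703125, 184.1999969482422], [368.6000061035156, 318.70001220703125], [285.29998779296875, 327.6000061035156]]
move mm [ 2.3 -0.7 69.7] deg [ 0.49  0.33 -6.45]
```

Call:
carry_out --rows "2.5 -0.8 40 0.5 0.3 -6.7 100; 2.5 -0.8 60 0.5 0.3 -6.7 100; 2.5 -0.8 71.5 0.5 0.3 -6.7 100; 2.5 -0.8 71.5 0.5 0.3 -6.7 100; 2.5 -0.8 71.5 0.5 0.3 -6.7 100; 2.5 -0.8 71.5 0.5 0.3 -6.7 40; 2.5 -0.8 71.5 0.5 0.3 -6.7 40; 2.5 -0.8 71.5 0.5 0.3 -6.7 40; 2.5 -0.8 71.5 0.5 0.3 -6.7 40; 2.5 -0.8 71.5 0.5 0.3 -6.7 40; 2.5 -0.8 71.5 0.5 0.3 -6.7 40; 2.5 -0.8 71.5 0.5 0.3 -6.7 40" --force 40

```text
t: 5.55
position: [0.4414, -0.068, -0.0008]
tcp_rot: [[-0.94, 0.341, -0.003], [0.341, 0.94, 0.001], [0.004, -0.0, -1.0]]
force: [-0.9, 1.4, 5.5]
grip_width: 0.0491
gripper_force: 41.4
```

```bash
python3 - <<'E'
from h import *
o=manip.get_obs()
print(o["t"],o["position"].round(4),np.round(o["tcp_rot"],3).tolist(),o["force"].round(2),o["grip_width"],o["gripper_force"])
E
```

```text
5.55 [ 0.4414 -0.068  -0.0008] [[-0.94, 0.341, -0.003], [0.341, 0.94, 0.001], [0.004, -0.0, -1.0]] [-0.88  1.43  5.46] 0.04905612275618885 41.375858187675476
```

```bash
cat >> h.py <<'E'
F=np.array([.622,.216,.030]);RS=Ro.from_euler("ZY",[.65,15],degrees=True).as_matrix()
RT=RS@np.diag([-1,1,-1.])
def shelf(x,y,z): return F+RS@np.array([x,y,z])
def rep():
    o=manip.get_obs();p=RS.T@(o["position"]-F)
    print(o["t"],"shelf mm",(1000*p).round(1),"axerr deg",np.degrees(Ro.from_matrix(RT.T@o["tcp_rot"]).as_rotvec()).round(2),"F shelf",(RS.T@o["force"]).round(1),"w",o["grip_width"].round(4),o["gripper_force"].round(1))
E
python3 - <<'E'
from h import *
print(RS.round(3)); rel(shelf(-.054,0,.06),RT)
E
```

```text
[[ 0.966 -0.011  0.259]
 [ 0.011  1.     0.003]
 [-0.259  0.     0.966]]
move mm [ -38.4  315.6 -103. ] deg [  2.71  14.63 -20.45]
```

Call:
carry_out --rows "0 0 -45 0 0 0 40; 0 0 -90 0 0 0 40; 0 0 -125 0 0 0 40; -38 315 -125 2.7 14.6 -20.4 40; -38 315 -125 2.7 14.6 -20.4 40; -38 315 -125 2.7 14.6 -20.4 40; -38 315 -125 2.7 14.6 -20.4 40; -38 315 -125 2.7 14.6 -20.4 40; -38 315 -125 2.7 14.6 -20.4 40; -38 315 -125 2.7 14.6 -20.4 40; -38 315 -125 2.7 14.6 -20.4 40; -38 315 -103 2.7 14.6 -20.4 40; -38 315 -103 2.7 14.6 -20.4 40; -38 315 -103 2.7 14.6 -20.4 40"

```text
t: 6.95
position: [0.5826, 0.2142, 0.1003]
tcp_rot: [[-0.965, -0.01, -0.263], [-0.009, 1.0, -0.003], [0.263, -0.0, -0.965]]
force: [-0.8, -0.3, -0.5]
grip_width: 0.0486
gripper_force: 42.8
```

```bash
python3 - <<'E'
from h import *
rep(); print(manip.get_obs()["joint_pos"].round(3))
o=manip.get_obs();im=manip.snapshot("wrist");cv2.imwrite("pics/w4.png",im[:,:,::-1])
rel(shelf(-.054,0,.02),RT)
E
```

```text
Traceback (most recent call last):
  File "h.py", line 43, in rep
    print(o["t"],"shelf mm",(1000*p).round(1),"axerr deg",np.degrees(Ro.from_matrix(RT.T@o["tcp_rot"]).as_rotvec()).round(2),"F shelf",(RS.T@o["force"]).round(1),"w",o["grip_width"].round(4),o["gripper_force"].round(1))
                                                                                                                                                                      ^^^^^^^^^^^^^^^^^^^^^
AttributeError: 'float' object has no attribute 'round'
```

```bash
sed -i 's/o\["grip_width"\].round(4),o\["gripper_force"\].round(1)/round(o["grip_width"],4),round(o["gripper_force"],1)/' h.py; python3 - <<'E'
from h import *
rep(); print(manip.get_obs()["joint_pos"].round(3))
o=manip.get_obs();im=manip.snapshot("wrist");cv2.imwrite("pics/w4.png",im[:,:,::-1])
rel(shelf(-.054,0,.02),RT)
def px(X):
    p=manip.camera_params("wrist");T=np.array(p["T_tool_cam"]);t=np.array(o["tcp_rot"]).T@(X-o["position"]);c=T[:3,:3].T@(t-T[:3,3])
    return [round(p["fx"]*c[0]/c[2]+p["cx"],1),round(p["fy"]*c[1]/c[2]+p["cy"],1)]
for s in ((0,-.065,0),(0,.065,0),(0,-.065,.034),(0,.065,.034),(-.15,-.065,0),(-.15,.065,0)): print(s,px(shelf(*s)))
E
```

```text
6.95 shelf mm [-56.2  -1.4  57.8] axerr deg [-0.01  0.23  0.1 ] F shelf [-0.7 -0.3 -0.7] w 0.0486 42.8
[0.222 0.534 0.036 1.333 0.055 0.205]
move mm [-1.7  1.1 38.6] deg [ 0.04 -0.13 -0.09]
(0, -0.065, 0) [np.float64(229.1), np.float64(343.6)]
(0, 0.065, 0) [np.float64(418.1), np.float64(343.4)]
(0, -0.065, 0.034) [np.float64(214.3), np.float64(376.8)]
(0, 0.065, 0.034) [np.float64(433.7), np.float64(376.7)]
(-0.15, -0.065, 0) [np.float64(206.5), np.float64(109.2)]
(-0.15, 0.065, 0) [np.float64(441.4), np.float64(109.0)]
```

View pics/w4.png

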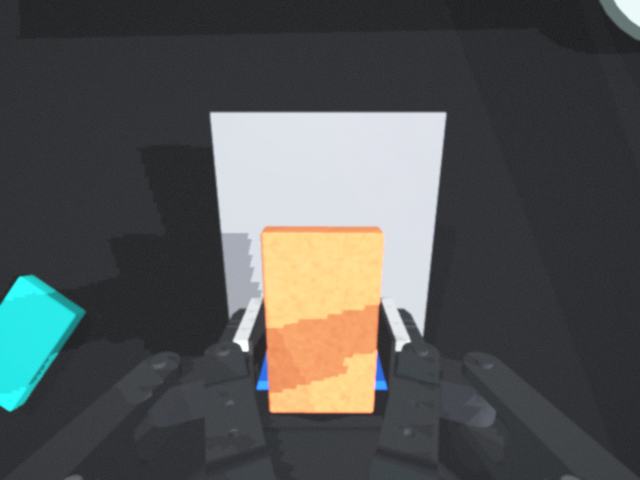

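The tile is held straight. The plate's upper corners are at (211,112) and (445,112), about 4 px right of and 3 px below the prediction, so I shift the shelf estimate by about 2 mm. The tile stands centred at x = 322, and the plate centre is at x = 328.

```bash
sed -i 's/^F=np.array(\[.622,.216/F=np.array([.6235,.218/' h.py; python3 - <<'E'
from h import *
rep(); rel(shelf(-.055,0,.005),RT)
E
```

```text
7.0 shelf mm [-57.1  -3.1  58.2] axerr deg [-0.04  0.13  0.09] F shelf [-1.1  0.3 -0. ] w 0.049 42.8
move mm [-2.2  3.1 53.2] deg [ 0.04 -0.13 -0.09]
```

Call:
carry_out --rows "-2 3 30 0 0 0 40; -2 3 48 0 0 0 40; -2 3 53 0 0 0 40; -2 3 53 0 0 0 40; -2 3 53 0 0 0 40"

```text
t: 7.5
position: [0.5732, 0.2183, 0.0504]
tcp_rot: [[-0.966, -0.01, -0.258], [-0.01, 1.0, -0.002], [0.258, 0.001, -0.966]]
force: [0.5, 0.3, 0.6]
grip_width: 0.0484
gripper_force: 42.9
```

```bash
python3 -c "
from h import *
rep()"
```

```text
7.5 shelf mm [-53.8   0.8   6.7] axerr deg [-0.07 -0.05  0.04] F shelf [0.3 0.3 0.7] w 0.0484 42.9
```

Call:
carry_out --rows "0 0 2 0 0 0 40; 0 0 4 0 0 0 40; 0 0 5.5 0 0 0 40; 0 0 5.5 0 0 0 40"

```text
t: 7.9
position: [0.5706, 0.2183, 0.0436]
tcp_rot: [[-0.966, -0.011, -0.26], [-0.011, 1.0, -0.002], [0.26, 0.001, -0.966]]
force: [-0.1, -0.6, -0.9]
grip_width: 0.0491
gripper_force: 43.0
```

```bash
python3 -c "
from h import *
rep()"
```

```text
7.9 shelf mm [-54.6   0.9  -0.5] axerr deg [-0.04  0.08  0.02] F shelf [ 0.1 -0.6 -0.9] w 0.0491 43.0
```

Call:
carry_out --rows "0 0 1 0 0 0 40; 0 0 2 0 0 0 40; 0 0 2 0 0 0 40"

```text
t: 8.2
position: [0.5706, 0.2183, 0.0435]
tcp_rot: [[-0.966, -0.011, -0.259], [-0.01, 1.0, -0.002], [0.259, 0.0, -0.966]]
force: [-1.7, -0.8, 7.3]
grip_width: 0.0488
gripper_force: 43.7
```

```bash
python3 -c "
from h import *
rep()"
```

```text
8.2 shelf mm [-54.6   0.9  -0.6] axerr deg [-0.04  0.02  0.03] F shelf [-3.6 -0.8  6.6] w 0.0488 43.7
```

It is on the plate with about 7 N. Now I slide it toward the backstop.

Call:
carry_out --rows "-2 0 0 0 0 0 40; -4 0 0 0 0 0 40; -5 0 0 0 0 0 40; -5 0 0 0 0 0 40"

```text
t: 8.6
position: [0.5748, 0.2185, 0.0424]
tcp_rot: [[-0.965, -0.011, -0.261], [-0.011, 1.0, -0.002], [0.261, 0.001, -0.965]]
force: [-1.7, 0.2, 8.2]
grip_width: 0.0487
gripper_force: 43.8
```

```bash
python3 -c "
from h import *
rep()"
```

```text
8.6 shelf mm [-50.3   1.1  -0.6] axerr deg [-0.06  0.11  0.02] F shelf [-3.8  0.2  7.4] w 0.0487 43.8
```

Call:
carry_out --rows "-1 0 0 0 0 0 40; -2 0 0 0 0 0 40; -3 0 0 0 0 0 40; -3 0 0 0 0 0 40"

```text
t: 9.0
position: [0.5776, 0.2186, 0.0416]
tcp_rot: [[-0.965, -0.011, -0.261], [-0.011, 1.0, -0.002], [0.261, 0.001, -0.965]]
force: [-2.7, -0.8, 8.7]
grip_width: 0.0486
gripper_force: 43.8
```

```bash
python3 -c "
from h import *
rep()"
```

```text
9.0 shelf mm [-47.3   1.1  -0.6] axerr deg [-0.06  0.11  0.02] F shelf [-4.8 -0.8  7.7] w 0.0486 43.8
```

Call:
carry_out --rows "-1 0 0 0 0 0 40; -2 0 0 0 0 0 40; -2 0 0 0 0 0 40"

```text
t: 9.3
position: [0.5779, 0.2186, 0.0415]
tcp_rot: [[-0.965, -0.011, -0.264], [-0.011, 1.0, -0.002], [0.264, 0.001, -0.965]]
force: [-5.2, -0.4, 12.2]
grip_width: 0.0488
gripper_force: 44.1
```

```bash
python3 -c "
from h import *
rep()"
```

```text
9.3 shelf mm [-47.    1.1  -0.6] axerr deg [-0.06  0.3   0.01] F shelf [-8.2 -0.3 10.4] w 0.0488 44.1
```

Contact with the backstop, so I release and lift.

Call:
carry_out --rows "1 0 -1 0 0 0 40; 1 0 -1 0 0 0 100; 1 0 -1 0 0 0 100; 1 0 -1 0 0 0 100; 1 0 -1 0 0 0 100; 1 0 -1 0 0 0 100; 1 0 -1 0 0 0 100; 1 0 -30 0 0 0 100; 1 0 -75 0 0 0 100; 1 0 -90 0 0 0 100; 1 0 -90 0 0 0 100; 1 0 -90 0 0 0 100"

```text
t: 10.5
position: [0.6018, 0.2185, 0.1256]
tcp_rot: [[-0.965, -0.011, -0.261], [-0.01, 1.0, -0.002], [0.261, 0.0, -0.965]]
force: [-0.6, 0.3, -0.4]
grip_width: 0.0856
gripper_force: 0.0
```

```bash
python3 - <<'E'
from h import *
rep(); o=manip.get_obs();im=manip.snapshot("wrist");cv2.imwrite("pics/w5.png",im[:,:,::-1])
# top-face corners in shelf frame at z=12mm
for c in blobs(im,(3,90,110),(20,255,255)):
    q=[]
    for p in quad(c):
        a,d=ray("wrist",p,o);a=RS.T@(a-F);d=RS.T@d;q.append((a+d*(.012-a[2])/d[2])[:2]*1000)
    r=cv2.minAreaRect(np.float32(q));print(np.round(r[0],1),np.round(r[1],1),round(r[2],1))
rel([.6165,-.1418,.09],down(159.2))
E
```

```text
10.5 shelf mm [-45.7   0.7  86.7] axerr deg [-0.03  0.12  0.03] F shelf [-0.4  0.4 -0.5] w 0.0856 0.0
[-55.6 -17.8] [ 46.2 100.7] 62.0
move mm [ -20.5 -360.3   30.3] deg [ -2.85 -15.06  21.29]
```

View pics/w5.png

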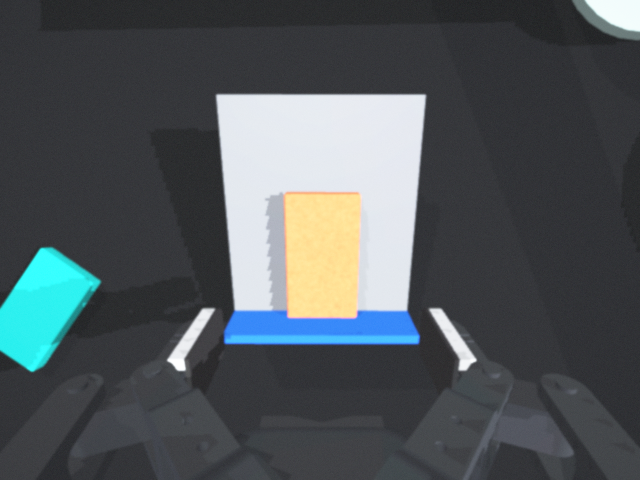

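The first tile lies squared and centred at (322,255), with its end at the backstop (row 318). Next I fetch the far tile.

Call:
carry_out --rows "-20 -360 0 -2.9 -15.1 21.3 100; -20 -360 0 -2.9 -15.1 21.3 100; -20 -360 0 -2.9 -15.1 21.3 100; -20 -360 0 -2.9 -15.1 21.3 100; -20 -360 0 -2.9 -15.1 21.3 100; -20 -360 0 -2.9 -15.1 21.3 100; -20 -360 30 -2.9 -15.1 21.3 100; -20 -360 30 -2.9 -15.1 21.3 100; -20 -360 30 -2.9 -15.1 21.3 100; -20 -360 30 -2.9 -15.1 21.3 100; -20 -360 30 -2.9 -15.1 21.3 100; -20 -360 30 -2.9 -15.1 21.3 100; -20 -360 30 -2.9 -15.1 21.3 100"

```text
t: 11.85
position: [0.6181, -0.1401, 0.0925]
tcp_rot: [[-0.935, 0.354, 0.005], [0.354, 0.935, 0.001], [-0.004, 0.003, -1.0]]
force: [-0.0, -0.3, 0.3]
grip_width: 0.0854
gripper_force: 0.0
```

```bash
python3 - <<'E'
from h import *
o=manip.get_obs();im=manip.snapshot("wrist");cv2.imwrite("pics/w6.png",im[:,:,::-1])
print(o["t"],o["position"].round(4),o["joint_pos"].round(3))
tilefind(im,o,.012)
rel([.6165,-.1418,0],down(159.2))
E
```

```text
11.85 [ 0.6181 -0.1401  0.0925] [-0.326  0.389 -0.179  1.     0.003  0.036]
px 319.4 248.8 ctr 617.7 -140.1 size [54.9 90.4] axis -18.73
move mm [ 1.2 -2.2 92.5] deg [0.15 0.22 0.07]
```

View pics/w6.png

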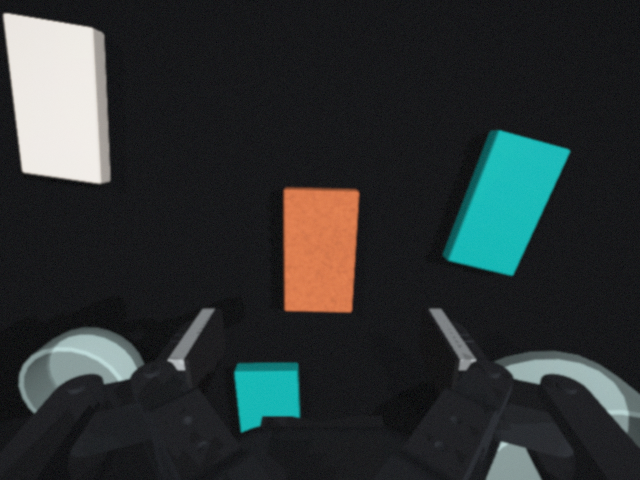

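The far terracotta tile is at (320,249), turned about 1.4° from the tool. The turquoise tiles at (507,202) and (268,395) and the white one at (58,100) are clear of the fingers.

Call:
carry_out --rows "0.6 -0.6 45 0.1 0.2 1.4 100; 0.6 -0.6 80 0.1 0.2 1.4 100; 0.6 -0.6 92 0.1 0.2 1.4 100; 0.6 -0.6 92 0.1 0.2 1.4 100; 0.6 -0.6 92 0.1 0.2 1.4 100; 0.6 -0.6 92 0.1 0.2 1.4 40; 0.6 -0.6 92 0.1 0.2 1.4 40; 0.6 -0.6 92 0.1 0.2 1.4 40; 0.6 -0.6 92 0.1 0.2 1.4 40; 0.6 -0.6 92 0.1 0.2 1.4 40; 0.6 -0.6 92 0.1 0.2 1.4 40; 0.6 -0.6 92 0.1 0.2 1.4 40"

```text
t: 13.1
position: [0.6187, -0.142, 0.002]
tcp_rot: [[-0.926, 0.378, 0.003], [0.378, 0.926, 0.0], [-0.003, 0.001, -1.0]]
force: [-0.0, 0.8, 6.2]
grip_width: 0.0486
gripper_force: 42.1
```

```bash
python3 - <<'E'
from h import *
o=manip.get_obs();print(o["position"].round(4),o["force"].round(1),o["grip_width"])
rel(shelf(-.055,0,.07),RT)
E
```

```text
[ 0.6187 -0.142   0.002 ] [-0.   0.8  6.2] 0.04858997584200911
move mm [ 163.7  321.6 -110. ] deg [  3.03  14.97 -22.73]
```

Call:
carry_out --rows "0 0 -45 0 0 0 40; 0 0 -90 0 0 0 40; 0 0 -130 0 0 0 40; 164 321 -130 3 15 -22.7 40; 164 321 -130 3 15 -22.7 40; 164 321 -130 3 15 -22.7 40; 164 321 -130 3 15 -22.7 40; 164 321 -130 3 15 -22.7 40; 164 321 -130 3 15 -22.7 40; 164 321 -130 3 15 -22.7 40; 164 321 -130 3 15 -22.7 40; 164 321 -130 3 15 -22.7 40; 164 321 -110 3 15 -22.7 40; 164 321 -110 3 15 -22.7 40; 164 321 -110 3 15 -22.7 40"

```text
t: 14.6
position: [0.5863, 0.2158, 0.1099]
tcp_rot: [[-0.964, -0.009, -0.264], [-0.009, 1.0, -0.002], [0.264, 0.001, -0.964]]
force: [0.9, -0.3, -1.8]
grip_width: 0.0485
gripper_force: 42.4
```

```bash
python3 - <<'E'
from h import *
rep(); rel(shelf(-.055,.0011,.018),RT)
E
```

```text
14.6 shelf mm [-56.6  -1.7  67.6] axerr deg [-0.07  0.32  0.13] F shelf [ 1.3 -0.3 -1.5] w 0.0485 42.4
move mm [-1.9  2.8 49.6] deg [ 0.07 -0.32 -0.13]
```

Call:
carry_out --rows "-2 2.8 30 0 -0.3 -0.1 40; -2 2.8 45 0 -0.3 -0.1 40; -2 2.8 50 0 -0.3 -0.1 40; -2 2.8 50 0 -0.3 -0.1 40; -2 2.8 52 0 -0.3 -0.1 40; -2 2.8 52 0 -0.3 -0.1 40"

```text
t: 15.2
position: [0.5758, 0.2204, 0.0604]
tcp_rot: [[-0.967, -0.012, -0.256], [-0.012, 1.0, -0.001], [0.256, 0.002, -0.967]]
force: [-1.0, 0.5, -0.6]
grip_width: 0.0488
gripper_force: 42.4
```

```bash
python3 -c "
from h import *
rep()
im=manip.snapshot('wrist');cv2.imwrite('pics/w7.png',im[:,:,::-1])"
```

```text
15.2 shelf mm [-53.9   2.9  17. ] axerr deg [-0.11 -0.17 -0.08] F shelf [-0.8  0.5 -0.9] w 0.0488 42.4
```

View pics/w7.png

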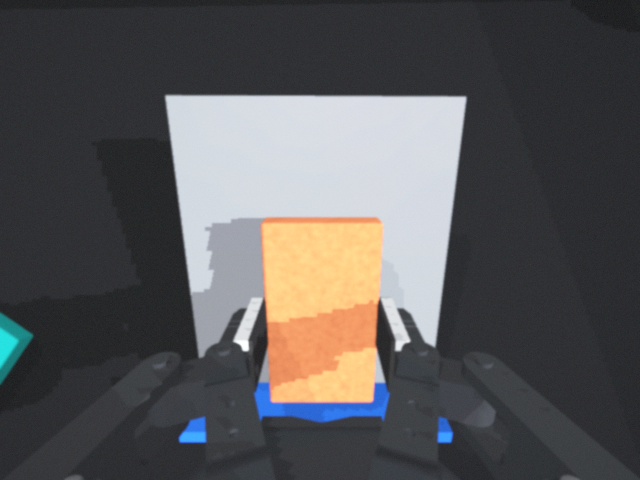

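The second tile is held straight at (321,310), about 10 px farther from the backstop in the grip than the first was. I lower it to contact.

Call:
carry_out --rows "0 -1.5 2 0 0.1 0 40; 0 -1.5 4 0 0.1 0 40; 0 -1.5 5 0 0.1 0 40; 0 -1.5 5 0 0.1 0 40"

```text
t: 15.65
position: [0.5751, 0.2188, 0.0576]
tcp_rot: [[-0.967, -0.012, -0.256], [-0.012, 1.0, -0.001], [0.256, 0.002, -0.967]]
force: [-0.8, -0.7, 10.1]
grip_width: 0.0489
gripper_force: 43.4
```

```bash
python3 -c "
from h import *
rep()"
```

```text
15.65 shelf mm [-53.9   1.3  14.1] axerr deg [-0.09 -0.15 -0.08] F shelf [-3.4 -0.7  9.6] w 0.0489 43.4
```

Call:
carry_out --rows "-2 0 -0.5 0 0 0 40; -4 0 -0.5 0 0 0 40; -6 0 -0.5 0 0 0 40; -8 0 -0.5 0 0 0 40; -8 0 -0.5 0 0 0 40"

```text
t: 16.15
position: [0.5816, 0.2192, 0.0558]
tcp_rot: [[-0.966, -0.012, -0.259], [-0.013, 1.0, -0.001], [0.259, 0.003, -0.966]]
force: [-2.8, 0.0, 10.1]
grip_width: 0.0489
gripper_force: 43.4
```

```bash
python3 -c "
from h import *
rep()"
```

```text
16.15 shelf mm [-47.1   1.7  14.1] axerr deg [-0.13  0.01 -0.09] F shelf [-5.3  0.1  9. ] w 0.0489 43.4
```

Call:
carry_out --rows "-1 0 0 0 0 0 40; -2 0 0 0 0 0 40; -3 0 0 0 0 0 40; -4 0 0 0 0 0 40; -4 0 0 0 0 0 40"

```text
t: 16.65
position: [0.5849, 0.2193, 0.0549]
tcp_rot: [[-0.966, -0.012, -0.26], [-0.013, 1.0, -0.001], [0.26, 0.003, -0.966]]
force: [-4.0, 0.4, 10.6]
grip_width: 0.0488
gripper_force: 43.5
```

```bash
python3 -c "
from h import *
rep()"
```

```text
16.65 shelf mm [-43.7   1.7  14.1] axerr deg [-0.13  0.07 -0.09] F shelf [-6.6  0.4  9.2] w 0.0488 43.5
```

Call:
carry_out --rows "-1 0 0 0 0 0 40; -2 0 0 0 0 0 40; -2 0 0 0 0 0 40"

```text
t: 16.95
position: [0.585, 0.2193, 0.0549]
tcp_rot: [[-0.965, -0.012, -0.264], [-0.013, 1.0, -0.001], [0.264, 0.003, -0.965]]
force: [-7.4, -0.3, 14.9]
grip_width: 0.0485
gripper_force: 43.7
```

```bash
python3 -c "
from h import *
rep()"
```

```text
16.95 shelf mm [-43.6   1.8  14.1] axerr deg [-0.13  0.29 -0.1 ] F shelf [-11.   -0.2  12.5] w 0.0485 43.7
```

The tile is at the backstop, so I release, lift and check.

Call:
carry_out --rows "1 0 -1 0 0 0 40; 1 0 -1 0 0 0 100; 1 0 -1 0 0 0 100; 1 0 -1 0 0 0 100; 1 0 -1 0 0 0 100; 1 0 -1 0 0 0 100; 1 0 -1 0 0 0 100; 1 0 -30 0 0 0 100; 1 0 -75 0 0 0 100; 1 0 -80 0 0 0 100; 1 0 -80 0 0 0 100; 1 0 -80 0 0 0 100"

```text
t: 18.15
position: [0.6064, 0.2189, 0.1283]
tcp_rot: [[-0.965, -0.012, -0.26], [-0.012, 1.0, -0.002], [0.26, 0.002, -0.966]]
force: [-0.2, 0.3, -0.4]
grip_width: 0.0855
gripper_force: 0.0
```

```bash
python3 - <<'E'
from h import *
rep()
a=manip.snapshot("wrist")[80:380,150:500]; s=cv2.resize(manip.snapshot("scene")[205:325,395:535],(350,300),interpolation=2)
cv2.imwrite("pics/final.png",np.hstack([a,s])[:,:,::-1])
E
```

```text
18.15 shelf mm [-41.9   1.1  90.5] axerr deg [-0.08  0.09 -0.08] F shelf [-0.1  0.3 -0.4] w 0.0855 0.0
```

View pics/final.png

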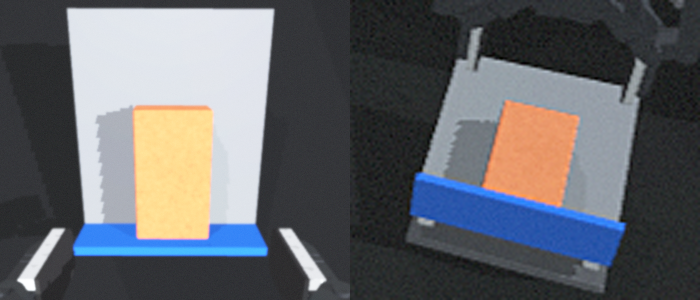

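The stack stands flush, centred and straight: in the wrist crop it spans columns 135–212, with its lower end at the backstop (row 238). The fingers are clear of it, so I hand the job in.

```bash
python3 -c "
from bench import manip
print(manip.sign_off())"
```

```text
the job is handed in; nothing more can be done
None
```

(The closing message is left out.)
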